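# Fetch the rolling pin out of its hooded box

### The arm

A 7-joint arm with a two-finger parallel gripper is mounted at the origin on the work surface. World frame = base frame: x ahead of the robot, y to its left, z up, the work surface at z = 0. Lengths are in m, angles in rad, forces in N, time in s.
With the tool pointing down it reaches from about 0.425 to 0.95 m from the base axis. Payload 4.7 kg.
Tool frame: the origin (TCP) lies at the very end of the fingers, on their centre line; the grasp point (between the pads) lies 19 mm behind it; z points along the fingers, y is the direction in which the jaws open and shut (so a half turn about z gives the same grasp; the last joint's range is limited). The gripper opens to 87 mm and grips with 3 to 60 N. Pads are 19 mm wide; open, the fingers measure 117 mm over their backs; the gripper's body (75 mm by 190 mm) begins 51 mm behind the grasp point.
Start: joints at [1.135, 0.469, -0.049, 1.532, 0.024, 1.141, -0.082], TCP at [0.267, -0.62, 0.223] pointing down, gripper open.
Joint ranges: [-2.59, 2.59], [-0.33, 1.99], [-1.39, 1.29], [0.1, 2.45], [-1.04, 4.18], [0.21, 1.99], [-2.66, 2.66]. Speed limits (rad/s): [2.57, 2.57, 3.14, 3.14, 3.14, 3.14, 3.14].

### API

Orientations are given as a 3x3 rotation matrix whose columns are the frame's x, y, z axes.
In Python, from bench import r, optics, ticket gives the robot as it stands. The module is installed in compiled form; this text tells all that it offers.
- The arm moves only by the tool servo_tool, never from a script. Its argument "steps" is a list that holds one entry, the list of rows, each a list of 7 numbers: the gripper's target within -1 to 1 (fully open at 1, half-way at 0, shut at -1), then the shift along the world's x, y, z in m, then the turn, a rotation vector about the world's x, y, z in rad. In form: [[[gripper, dx, dy, dz, rx, ry, rz], ...]]. A call has 1 to 12 rows; each row shifts and turns the commanded pose from where the row before left it; what a row does not reach is not made up. A row lasts 1/10 s, in which the tool goes at most 50 mm and 8.59 degrees, less where a joint would pass 70% of its speed; a pose out of reach is approached as far as the arm can. A call with a gripper value outside its range is refused whole. The fingers move at their own pace and stop on an object; "squeeze" is the grip in N (left out, the last holds). Time passes only in rows, so rows that do not move let the fingers close. It gives the time, the measured TCP pose, the force and the opening at its end, in the units of the state.
- r.state(): the state, without advancing time (a new reading comes with each control period).
- optics.snapshot(name): name is "side" or "top"; returns the picture (400x640x3 uint8, red, green, blue); there is no depth.
- optics.calibration(name): a dict with "vfov" (degrees; the focal length in pixels is half the picture's height over the tangent of half this angle, whatever the lens; pixels are square), "cx", "cy" (the principal point, pixels), "dist_coeffs" ([k1, k2, p1, p2, k3] as OpenCV has them; the pictures are not rectified), "R" (3x3) and "t" (3): a world point X has camera coordinates R X + t. Camera axes: x right, y down, z forward; pixel columns grow to the right and rows downward; lengths in m; the calibration is good to about 2 mm. A picture is of the moment at which its call begins. calibration takes no time and is no camera call.
- ticket.close_job(): hands the job in, once; it reports no verdict.
The state is a dict: "time_s": time; "joint_positions": joint angles; "qvel": joint speeds; "tau": joint torques, N m; "tcp_pos": TCP position; "tool_rot": TCP orientation; "wrist_force": force on the tool from outside, world axes, zero at the start; "moment": the same for the moment, N m; "finger_gap": finger opening in m.
Only numpy, scipy, OpenCV 4.12 (cv2) and the standard library are available. Lean on these libraries where they do the work, as an engineer would, in place of code of your own. Each camera call takes 0.05 s, during which the arm holds its last target.

### The job

Lift the blue cover off the long white storage box, drape it over the steel rail so that it straddles the bar about half-way along, and let go of it. Then take the rolling pin out of the box: the opening is shorter than the pin, so tilt it and draw it out from under the fixed grey hood. Finish while still holding the pin in the gripper, level and still, at least 20 cm above the worktop and touching nothing else; leave the jar, bowl and knife where they are.

Things in the scene. Friction and masses are not known exactly. Their poses are not given: they have to be found in the camera images.
- box: Fixed white box, origin at the centre of its underside on the worktop; y is its long axis, z up. Inside 150 (x) by 330 (y) mm, walls 4 thick and 64 high, floor 4 thick. A fixed grey hood plate covers its +y end from y = +40 to the end wall (underside 64, top 67 above the worktop). Two ribs run along the whole floor at x = -10 and +10, tops at 12: the pin lies on both, parallel to y.
- opening (a point): Centre of the box's opening, level with the wall tops (box frame 0, -62.5, 64 mm); axes as the box. The opening is 150 (x) by 205 (y) mm, from the end wall at box y = -165 to the hood's edge at y = +40; the cover shuts it at the start.
- cover: Loose blue cover, about 0.35 kg: plate 172 (x) by 206 (y) by 3 mm with 45 mm skirts hanging down along x = -84.5 and +84.5. Origin: centre of the plate's underside; z up. At the start it rests on the wall tops over the opening, skirts outside the walls, axes parallel to the box's. Drape it with its y axis along the bar.
- cover_handle (a point): Centre of the grip bar of the cover's white bridge handle: bar 12 (x) by 90 (y) by 14 (z) mm, centre 36 above the cover's origin, 26 mm of free space between bar and plate except at its two feet (y = -40 and +40). Axes as the cover.
- cover_seat (a point): Point 11 mm below the cover's origin, where the bar's axis lies when draped: two grey strips under the plate form an upside-down V (45 degree sides, 38 mm wide at the mouth, 100 mm long in y, reaching 16 mm below the plate) that centres the cover on the bar.
- rail: Fixed steel rail on a stand: a horizontal round bar along its y axis, 20 mm in diameter, 230 mm long, axis 130 above the worktop, on two posts beneath it at y = -95 and +95. Origin: on the worktop below the middle of the bar. The stand's two feet are 100 mm long in x.
- rail_mid (a point): Middle of the rail's bar, on its axis; y along the bar, z up.
- pin: Wooden rolling pin, plain round rod with round ends and a red band near each end: 28 mm in diameter, 280 mm long, 0.15 kg or so. Origin at its middle, y along the pin. It can be rolled about y, so its x and z axes may point anywhere about it.
- pin_mid (a point): Middle of the rolling pin, on its axis, y along the pin; at the start about 23 mm above the worktop on the two ribs in the box, its +y end 85 to 115 mm under the hood.
- jar: Green glass jar with red lid, 72 mm in diameter, 110 tall, origin under its centre. Leave alone.
- bowl: Dark steel bowl, 96 mm in diameter, 45 tall, origin under its centre. Leave alone.
- knife: Red-handled kitchen knife, 240 mm long, lying on the white chopping board, origin near its middle. Leave alone.
Not all that is in view belongs to the job. There is more than one size of the rail; the one meant has the size given above.

How it is judged:
On the way:
1. the cover hangs on the rail, let go (x of cover_seat in the frame of rail_mid between -0.015 and 0.015 m and y of cover_seat in the frame of rail_mid between -0.06 and 0.06 m and z of cover_seat in the frame of rail_mid between -0.012 and 0.012 m and angle between cover's own z axis and vertical below 0.3 rad and contact force between the fingers and cover below 0.05 N and linear speed of cover below 0.05 m/s and contact force between cover and rail above 0.5 N), for 0.2 s.
At the end, for the whole second after the job is handed in: Cover released, at rest on the bar: seat within 15 mm sideways, 12 mm in height and 60 mm along the bar of its middle, tilt under 0.3 rad. Pin held in the fingers, middle above 0.19 m, level within 0.25 rad, still, touching neither box, cover nor rail (all of step 1 and height (world z) of pin_mid above 0.19 m and angle between pin_mid's own y axis and vertical between 1.3208 and 1.8208 rad and contact force between the fingers and pin above 1 N and linear speed of pin below 0.05 m/s and contact force between pin and box below 0.05 N and contact force between pin and cover below 0.05 N and contact force between pin and rail below 0.05 N); the arm keeps its last pose, push and grip.
It fails at once if the jar was moved by more than 3 cm (distance of jar from where it was at the start of the episode above 0.03 m).
It fails at once if the bowl was moved by more than 3 cm (distance of bowl from where it was at the start of the episode above 0.03 m).
It fails at once if the knife was moved by more than 3 cm (distance of knife from where it was at the start of the episode above 0.03 m).
It also fails if it takes over 64 s, if anything falls off the work surface, if the arm or the gripper's body presses on something with over 40 N, if the wrist force passes 120 N, or if a joint passes its speed limit or range.

## Working session

There is one attempt and no reset: what is moved stays moved. The work goes in short steps, Python scripts to look and compute and a tool call to move; the robot and the scene stay as the last step left them, time stands still between calls to the robot, and variables do not carry over. Pictures are saved under pics/ and viewed, and the job is handed in when it is done.

Besides the shell and the picture viewer there is one more tool, called as a command line: name --argument value ..., lists and objects as JSON in quotes. servo_tool: Moves the arm, as the interface text tells. Its arguments: {"type":"object","properties":{"steps":{"type":"array"},"squeeze":{"type":"number"}},"required":["steps"]}

```bash
mkdir -p pics && python3 - <<'E'
from bench import r, optics, ticket
import cv2, numpy as np
for n in ["side","top"]:
    im=optics.snapshot(n); cv2.imwrite(f"pics/{n}0.png",im[:,:,::-1]); c=optics.calibration(n); print(n,c)
print(r.state())
E
```

```text
side {'vfov': 53.06627984002228, 'cx': 318.7625296541025, 'cy': 205.99733031789174, 'dist_coeffs': array([-0.03632323,  0.        ,  0.        ,  0.        ,  0.        ]), 'R': array([[-0.83883231, -0.54429175,  0.01033645],
       [-0.42489392,  0.64271684, -0.63747959],
       [ 0.34033147, -0.53913037, -0.7703979 ]]), 't': array([0.55613389, 0.19611558, 1.11991296])}
top {'vfov': 45.49840301747827, 'cx': 325.9595563015055, 'cy': 200.9208509499713, 'dist_coeffs': array([-0.13136426,  0.        ,  0.        ,  0.        ,  0.        ]), 'R': array([[ 0.10682583, -0.99427615,  0.0017849 ],
       [-0.9717673 , -0.10478695, -0.21139538],
       [ 0.21037242,  0.02084798, -0.977399  ]]), 't': array([0.11416387, 0.57692123, 1.22082373])}
{'time_s': 0.1, 'joint_positions': array([ 1.13509071,  0.46941542, -0.04862707,  1.53356443,  0.02410232,
        1.14104683, -0.08228419]), 'qvel': array([-5.42846145e-04, -1.08473345e-03, -2.27976847e-04, -2.48629694e-03,
       -5.27369382e-04,  9.43065553e-05,  1.36719020e-03]), 'tau': array([ 5.04606505e-04, -5.09170353e+01, -8.11201916e-02, -2.36828381e+01,
       -6.14848081e-02,  3.44909588e-02,  3.73333535e-05]), 'tcp_pos': array([ 0.26689274, -0.61939383,  0.22157192]), 'tool_rot': array([[ 9.18360055e-01,  3.95745121e-01, -7.80260447e-04],
       [ 3.95745887e-01, -9.18358528e-01,  1.67549347e-03],
       [-5.34904685e-05, -1.84749114e-03, -9.99998292e-01]]), 'wrist_force': array([ 0.46040154,  1.18333324, -0.20889204]), 'moment': array([-0.01133017,  0.01800964, -0.01343579]), 'finger_gap': 0.08679289519830184}
```

View pics/side0.png

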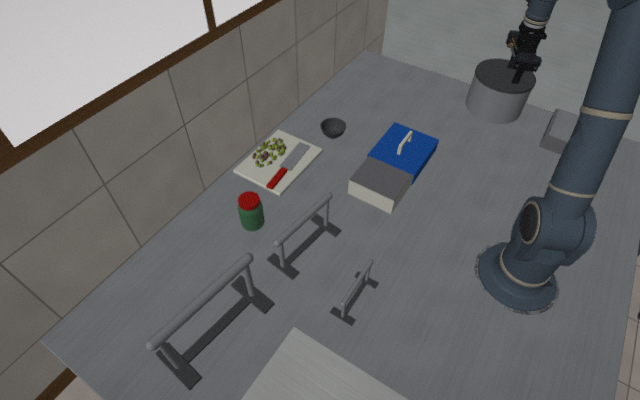

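View pics/top0.png

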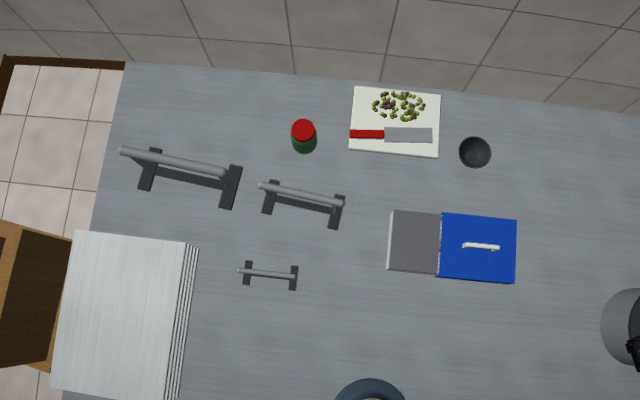

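The top picture shows the cover (about 478,248) with its handle (480,246), the hood at (414,241) and three rails: large (180,163), middle (300,195) and small (268,273). The jar is at (304,135), the bowl at (474,152) and the knife at (390,134). Next I measure the box and rails.

```bash
cat > h.py <<'E'
import cv2, numpy as np
from bench import r, optics, ticket
def cam(n):
    c=optics.calibration(n); f=200/np.tan(np.radians(c['vfov'])/2)
    K=np.array([[f,0,c['cx']],[0,f,c['cy']],[0,0,1.]])
    return K,np.array(c['dist_coeffs']),np.array(c['R']),np.array(c['t'])
def rays(n,px):
    K,d,R,t=cam(n); u=cv2.undistortPoints(np.array(px,float).reshape(-1,1,2),K,d).reshape(-1,2)
    D=np.c_[u,np.ones(len(u))]@R
    return -R.T@t, D/np.linalg.norm(D,axis=1)[:,None]
def onplane(n,px,z):
    C,D=rays(n,px); return C+D*((z-C[2])/D[:,2])[:,None]
def proj(n,X):
    K,d,R,t=cam(n); return cv2.projectPoints(np.array(X,float).reshape(-1,1,3),cv2.Rodrigues(R)[0],t,K,d)[0].reshape(-1,2)
def twoview(pa,pb,a='top',b='side'):
    Ca,Da=rays(a,[pa]); Cb,Db=rays(b,[pb]); A=np.zeros((3,3)); B=np.zeros(3)
    for C,D in((Ca,Da[0]),(Cb,Db[0])):
        M=np.eye(3)-np.outer(D,D); A+=M; B+=M@C
    X=np.linalg.solve(A,B); return X, np.linalg.norm(np.cross(X-Ca,Da[0])),np.linalg.norm(np.cross(X-Cb,Db[0]))
def snap(n,name):
    im=optics.snapshot(n); cv2.imwrite(f"pics/{name}.png",im[:,:,::-1]); return im
E
python3 - <<'E'
from h import *
np.set_printoptions(precision=4,suppress=True)
for n in("top","side"):
    K,d,R,t=cam(n); print(n,-R.T@t)
im=cv2.imread("pics/top0.png")
hsv=cv2.cvtColor(im,cv2.COLOR_BGR2HSV)
m=cv2.inRange(hsv,(100,120,50),(130,255,255))
cs,_=cv2.findContours(m,cv2.RETR_EXTERNAL,cv2.CHAIN_APPROX_NONE); c=max(cs,key=cv2.contourArea)
X=onplane("top",c.reshape(-1,2),0.067)[:,:2].astype(np.float32)
print(cv2.minAreaRect(X*1000))
for (n,s) in (("top",(380,190,160,115)),("top",(110,130,260,180))):
    x,y,w,hh=s; k=5 if w<200 else 3
    cv2.imwrite(f"pics/crop{x}.png",cv2.resize(im[y:y+hh,x:x+w],None,fx=k,fy=k,interpolation=cv2.INTER_CUBIC))
# rails rough: bar ends
for nm,a,b,z in(("big",(121,151),(227,174),.16),("mid",(260,185),(343,203),.14),("small",(239,270),(297,275),.09)):
    P=onplane("top",[a,b],z); print(nm,P,np.linalg.norm(P[1]-P[0]))
E
```

```text
top [0.2916 0.1485 1.315 ]
side [0.1687 0.7804 0.982 ]
((476.968994140625, -237.527587890625), (214.73883056640625, 176.14329528808594), 89.86148834228516)
big [[0.6153 0.7182 0.16  ]
 [0.5825 0.4288 0.16  ]] 0.29129299647983325
mid [[0.5677 0.3449 0.14  ]
 [0.5438 0.1303 0.14  ]] 0.21590206854197147
small [[0.3511 0.377  0.09  ]
 [0.3551 0.2274 0.09  ]] 0.1496571184652825
```

```bash
python3 - <<'E'
import cv2
im=cv2.imread("pics/side0.png")
for n,(x,y,w,h,k) in {"scA":(255,180,100,110,5),"scB":(340,115,110,100,5)}.items():
    cv2.imwrite(f"pics/{n}.png",cv2.resize(im[y:y+h,x:x+w],None,fx=k,fy=k,interpolation=cv2.INTER_CUBIC))
E
```

```text
(no output)
```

View pics/crop380.png

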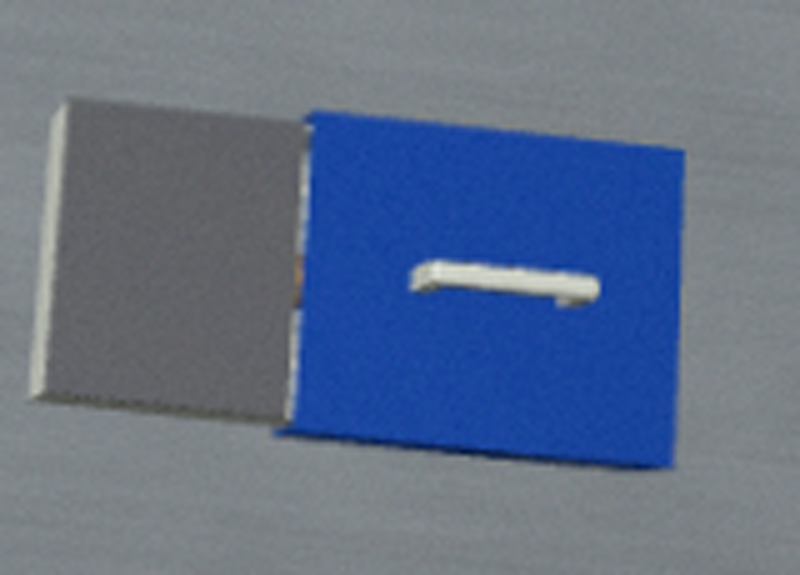

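View pics/crop110.png

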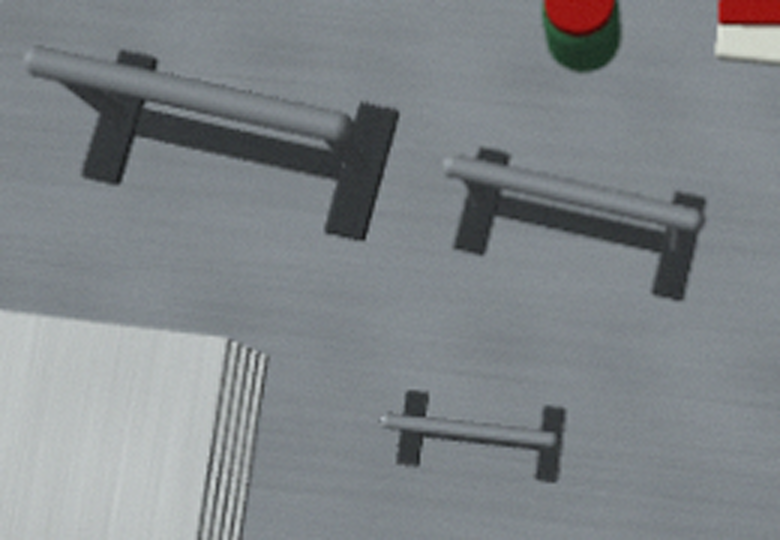

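View pics/scA.png

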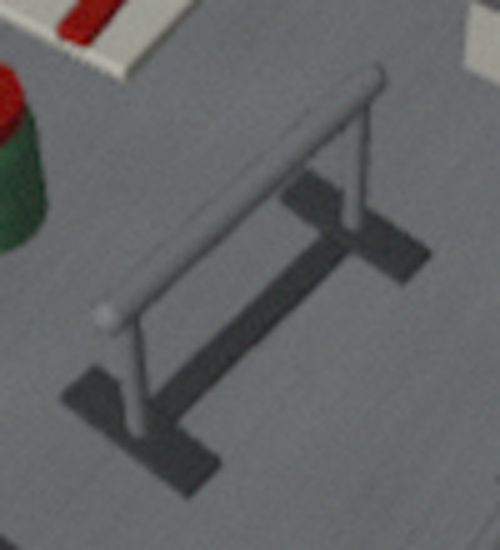

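View pics/scB.png

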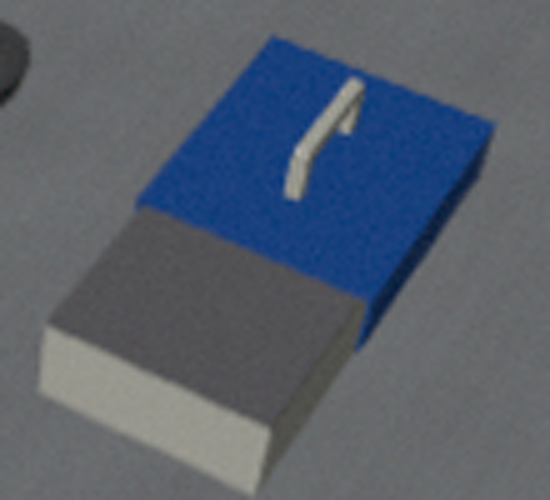

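The middle rail (about 0.22–0.23 m) is the one meant. The enlarged crops give the corners, so I refine with them.

```bash
python3 - <<'E'
from h import *
np.set_printoptions(precision=4,suppress=True)
def full(p,o,k): return (np.array(p,float)+.5)/k-.5+np.array(o)
T=lambda p:full(p,(380,190),5); TR=lambda p:full(p,(110,130),3); SA=lambda p:full(p,(255,180),5); SB=lambda p:full(p,(340,115),5)
a,b=onplane("top",TR([(445,165),(704,217)]),.13); print("rail top",a,b,np.linalg.norm(a-b),(a+b)/2,np.degrees(np.arctan2(*(a-b)[1::-1])))
a,b=onplane("side",SA([(95,316),(385,77)]),.13); print("rail side",a,b,np.linalg.norm(a-b),(a+b)/2,np.degrees(np.arctan2(*(a-b)[1::-1])))
for p,q in (((445,165),(95,316)),((704,217),(385,77))): print("tri",twoview(TR(p),SA(q)))
# cover plate corners top z .067
P=onplane("top",T([(312,110),(684,150),(674,464),(283,429)]),.067); print("cover top",P,P.mean(0))
# hood corners
H=onplane("top",T([(67,98),(306,122),(288,422),(45,392)]),.067); print("hood top",H)
P2=onplane("side",SB([(274,36),(137,205),(367,302),(495,124)]),.067); print("cover side",P2,P2.mean(0))
H2=onplane("side",SB([(46,322),(268,425)]),.067); print("hood end side",H2)
for nm,Q in(("t",P),("s",P2)):
    pass
# handle
h=onplane("top",T([(438,262),(600,278)]),.107); print("handle +x top edge",h)
h=onplane("side",SB([(295,150),(357,83)]),.107); print("handle side",h,h.mean(0))
E
```

```text
rail top [0.5704 0.3518 0.13  ] [0.5489 0.1271 0.13  ] 0.22578935198841785 [0.5596 0.2394 0.13  ] 84.52838413565124
rail side [0.575  0.3508 0.13  ] [0.5368 0.1303 0.13  ] 0.22378123487271595 [0.5559 0.2405 0.13  ] 80.15784407294949
tri (array([0.5715, 0.352 , 0.1331]), np.float64(0.0019284668702376532), np.float64(0.0019284668702377948))
tri (array([0.5452, 0.1255, 0.1229]), np.float64(0.005256035773349431), np.float64(0.005256035773349554))
cover top [[ 0.5645 -0.138   0.067 ]
 [ 0.5641 -0.3447  0.067 ]
 [ 0.3942 -0.3448  0.067 ]
 [ 0.3929 -0.133   0.067 ]] [ 0.4789 -0.2401  0.067 ]
hood top [[ 0.5569 -0.0056  0.067 ]
 [ 0.5576 -0.1351  0.067 ]
 [ 0.3968 -0.1354  0.067 ]
 [ 0.3996 -0.0066  0.067 ]]
cover side [[ 0.5599 -0.3419  0.067 ]
 [ 0.5575 -0.1304  0.067 ]
 [ 0.3922 -0.1331  0.067 ]
 [ 0.3892 -0.3411  0.067 ]] [ 0.4747 -0.2366  0.067 ]
hood end side [[ 0.5541 -0.0045  0.067 ]
 [ 0.3992 -0.0048  0.067 ]]
handle +x top edge [[ 0.4829 -0.1993  0.107 ]
 [ 0.4831 -0.2855  0.107 ]]
handle side [[ 0.4794 -0.1941  0.107 ]
 [ 0.4738 -0.279   0.107 ]] [ 0.4766 -0.2366  0.107 ]
```

```bash
python3 - <<'E'
from h import *
np.set_printoptions(precision=4,suppress=True)
def full(p,o,k): return (np.array(p,float)+.5)/k-.5+np.array(o)
T=lambda p:full(p,(380,190),5); TR=lambda p:full(p,(110,130),3); SA=lambda p:full(p,(255,180),5)
for z in (.008,):
  for n,F,q in(("top",TR,[(480,148),(509,153),(486,254),(455,249),(677,192),(706,198),(684,299),(653,294)]),("side",SA,[(97,366),(60,397),(188,497),(222,463),(310,168),(280,192),(402,283),(433,255)])):
    P=onplane(n,F(q),z); A=P[:4].mean(0);B=P[4:].mean(0);d=A-B
    print(n,A,B,np.linalg.norm(d),(A+B)/2,np.degrees(np.arctan2(d[1],d[0])));print(P)
# project guess to check bar
for ang in (80,82,84):
  for mid in([.556,.240,.13],[.558,.24,.13]):
    u=np.array([np.cos(np.radians(ang)),np.sin(np.radians(ang)),0])
    E=[np.array(mid)+s*.115*u for s in(1,-1)]
    print(ang,mid,(proj("top",E)-[110,130])*3+1,(proj("side",E)-[255,180])*5+2)
im=cv2.imread("pics/top0.png");im2=cv2.imread("pics/side0.png")
E
```

```text
top [0.5687 0.3328 0.008 ] [0.5461 0.1443 0.008 ] 0.18987567173942685 [0.5574 0.2386 0.008 ] 83.15815472122502
[[0.6191 0.342  0.008 ]
 [0.6171 0.314  0.008 ]
 [0.5186 0.323  0.008 ]
 [0.5202 0.3524 0.008 ]
 [0.5965 0.1524 0.008 ]
 [0.5937 0.1248 0.008 ]
 [0.4963 0.1356 0.008 ]
 [0.4979 0.1645 0.008 ]]
side [0.5652 0.3369 0.008 ] [0.5421 0.148  0.008 ] 0.1903213293574429 [0.5536 0.2424 0.008 ] 83.03232549438108
[[0.6113 0.3164 0.008 ]
 [0.6162 0.3447 0.008 ]
 [0.5183 0.3571 0.008 ]
 [0.5149 0.3293 0.008 ]
 [0.5888 0.1269 0.008 ]
 [0.5938 0.1529 0.008 ]
 [0.4953 0.1699 0.008 ]
 [0.4904 0.1421 0.008 ]]
80 [0.556, 0.24, 0.13] [[444.2489 158.5685]
 [702.8718 231.8188]] [[ 90.6293 318.4937]
 [389.4313  73.6124]]
80 [0.558, 0.24, 0.13] [[444.5702 156.3201]
 [703.1059 229.5139]] [[ 87.5114 316.7112]
 [386.4289  72.1473]]
82 [0.556, 0.24, 0.13] [[442.8886 162.955 ]
 [704.0741 227.3292]] [[ 96.0814 322.8849]
 [384.0671  70.0164]]
82 [0.558, 0.24, 0.13] [[443.2104 160.7035]
 [704.3076 225.0274]] [[ 92.9547 321.0966]
 [381.0724  68.5556]]
84 [0.556, 0.24, 0.13] [[441.6838 167.3862]
 [705.1139 222.8061]] [[101.7461 327.1194]
 [378.5605  66.5696]]
84 [0.558, 0.24, 0.13] [[442.0059 165.1315]
 [705.3467 220.5075]] [[ 98.6105 325.3254]
 [375.5732  65.113 ]]
```

Rail middle is about (0.556, 0.240), with its axis turned −0.12 rad from world y. The box is aligned with the world, and the handle is about (0.4765, −0.2375). I check the jar and pot clearances, then move.

```bash
python3 - <<'E'
from h import *
np.set_printoptions(precision=3,suppress=True)
print("jar lid",onplane("top",[(303.5,130)],.11),"pot rim pts",onplane("top",[(601,325),(620,290)],.12),onplane("side",[(475,80),(500,62),(534,80),(505,92)],.12))
E
```

```text
jar lid [[0.738 0.255 0.11 ]] pot rim pts [[ 0.3   -0.565  0.12 ]
 [ 0.394 -0.618  0.12 ]] [[ 0.39  -0.683  0.12 ]
 [ 0.347 -0.871  0.12 ]
 [ 0.197 -0.818  0.12 ]
 [ 0.27  -0.671  0.12 ]]
```

servo_tool --steps '[[[1, 0, 0, 0.04, 0, 0, 0], [1, 0, 0, 0.04, 0, 0, 0], [1, 0.02, 0.038, 0, 0, 0, 0.116], [1, 0.021, 0.038, 0, 0, 0, 0.116], [1, 0.021, 0.038, 0, 0, 0, 0.116], [1, 0.021, 0.038, 0, 0, 0, 0.116], [1, 0.021, 0.038, 0, 0, 0, 0.116], [1, 0.021, 0.038, 0, 0, 0, 0.116], [1, 0.021, 0.038, 0, 0, 0, 0.116], [1, 0.021, 0.038, 0, 0, 0, 0.116], [1, 0.021, 0.038, 0, 0, 0, 0.116], [1, 0.021, 0.038, 0, 0, 0, 0.118]]]' --squeeze 45

```text
time_s: 1.3
tcp_pos: [0.4764, -0.2382, 0.3023]
tool_rot: [[-0.003, 1.0, -0.0], [1.0, 0.003, 0.0], [0.0, -0.0, -1.0]]
wrist_force: [-0.1, -0.6, -0.2]
finger_gap: 0.087
```

servo_tool --steps '[[[1, 0, 0, -0.04, 0, 0, 0], [1, 0, 0, -0.04, 0, 0, 0], [1, 0, 0, -0.04, 0, 0, 0], [1, 0, 0, -0.04, 0, 0, 0], [1, 0, 0, -0.02, 0, 0, 0], [1, 0, 0, 0, 0, 0, 0]]]'

```text
time_s: 1.9
tcp_pos: [0.4735, -0.2389, 0.1193]
tool_rot: [[0.002, 1.0, -0.007], [1.0, -0.002, 0.004], [0.004, -0.007, -1.0]]
wrist_force: [0.4, 0.3, 0.4]
finger_gap: 0.0872
```

```bash
python3 - <<'E'
from h import *
im=snap("side","s1"); cv2.imwrite("pics/s1c.png",cv2.resize(im[100:230,340:460,::-1],None,fx=4,fy=4))
im=snap("top","t1"); cv2.imwrite("pics/t1c.png",cv2.resize(im[190:310,370:550,::-1],None,fx=4,fy=4))
E
```

```text
(no output)
```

View pics/s1c.png

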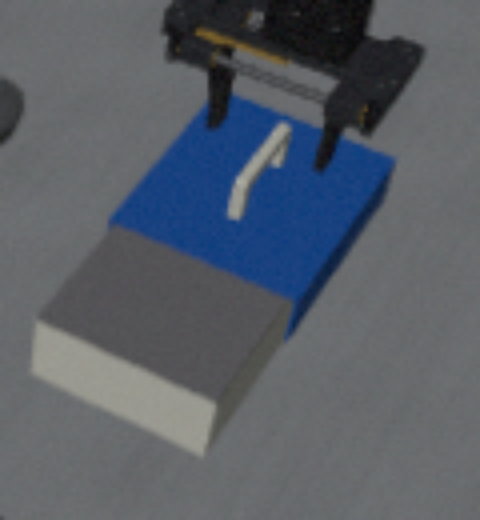

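View pics/t1c.png

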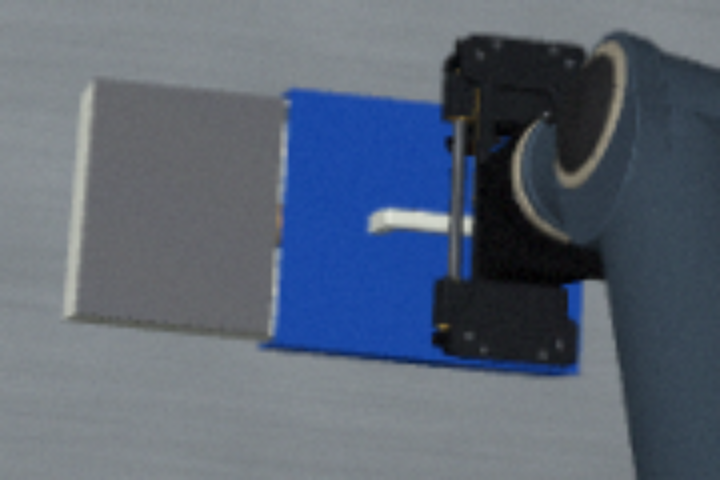

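The side view shows the fingertips (218,125) and (322,168) astride the handle in the crop. I descend and grip.

servo_tool --steps '[[[1, 0.0015, 0, -0.02, 0, 0, 0], [1, 0.0015, 0, -0.018, 0, 0, 0], [-1, 0, 0, 0, 0, 0, 0], [-1, 0, 0, 0, 0, 0, 0], [-1, 0, 0, 0, 0, 0, 0], [-1, 0, 0, 0, 0, 0, 0], [-1, 0, 0, 0, 0, 0, 0], [-1, 0, 0, 0, 0, 0, 0], [-1, 0, 0, 0, 0, 0, 0], [-1, 0, 0, 0, 0, 0, 0]]]'

```text
time_s: 3.0
tcp_pos: [0.4791, -0.2399, 0.0846]
tool_rot: [[0.002, 1.0, 0.0], [1.0, -0.002, 0.0], [0.0, 0.0, -1.0]]
wrist_force: [0.1, -0.9, 0.1]
finger_gap: 0.031
```

servo_tool --steps '[[[-1, 0, 0, 0, 0, 0, 0], [-1, 0, 0, 0, 0, 0, 0], [-1, 0, 0, 0, 0, 0, 0], [-1, 0, 0, 0, 0, 0, 0], [-1, 0, 0, 0, 0, 0, 0], [-1, 0, 0, 0, 0, 0, 0]]]'

```text
time_s: 3.6
tcp_pos: [0.4789, -0.2399, 0.0844]
tool_rot: [[0.002, 1.0, -0.0], [1.0, -0.002, 0.0], [0.0, -0.0, -1.0]]
wrist_force: [-1.1, -0.3, 0.4]
finger_gap: 0.0117
```

servo_tool --steps '[[[-1, 0, 0, 0.01, 0, 0, 0], [-1, 0, 0, 0.02, 0, 0, 0], [-1, 0, 0, 0.03, 0, 0, 0], [-1, 0, 0, 0.03, 0, 0, 0], [-1, 0, 0, 0.03, 0, 0, 0], [-1, 0, 0, 0.03, 0, 0, 0], [-1, 0, 0, 0.03, 0, 0, 0], [-1, 0, 0, 0.02, 0, 0, 0], [-1, 0, 0, 0, 0, 0, 0]]]'

```text
time_s: 4.5
tcp_pos: [0.4816, -0.2401, 0.2881]
tool_rot: [[0.001, 1.0, 0.008], [1.0, -0.001, -0.003], [-0.003, 0.008, -1.0]]
wrist_force: [0.8, -0.1, -3.2]
finger_gap: 0.0117
```

```bash
python3 - <<'E'
from h import *
im=snap("side","s2");im=snap("top","t2")
print(r.state()['tcp_pos'],r.state()['wrist_force'])
E
```

```text
[ 0.47906463 -0.23964384  0.28416085] [-0.09103678  1.01723382 -4.12884166]
```

View pics/s2.png

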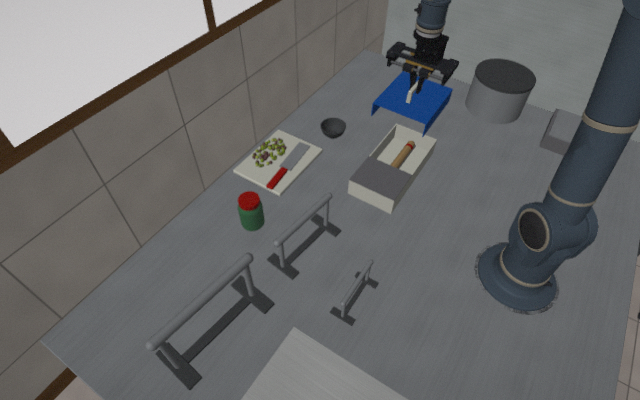

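View pics/t2.png

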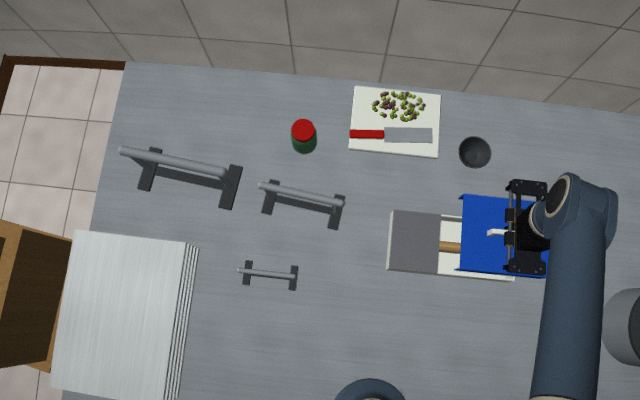

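The cover is held level at (412,98) in the side view, and the pin is visible in the box at (405,155). I carry it to the rail.

servo_tool --steps '[[[-1, 0.003, 0.015, 0, 0, 0, -0.01], [-1, 0.006, 0.035, 0, 0, 0, -0.01], [-1, 0.006, 0.04, 0, 0, 0, -0.01], [-1, 0.006, 0.04, 0, 0, 0, -0.01], [-1, 0.006, 0.04, 0, 0, 0, -0.01], [-1, 0.006, 0.04, 0, 0, 0, -0.01], [-1, 0.006, 0.04, 0, 0, 0, -0.01], [-1, 0.006, 0.04, 0, 0, 0, -0.01], [-1, 0.006, 0.04, 0, 0, 0, -0.01], [-1, 0.006, 0.04, 0, 0, 0, -0.01], [-1, 0.006, 0.04, 0, 0, 0, -0.01], [-1, 0.006, 0.03, 0, 0, 0, -0.01]]]'

```text
time_s: 5.8
tcp_pos: [0.5469, 0.203, 0.2824]
tool_rot: [[0.119, 0.993, -0.003], [0.993, -0.119, 0.001], [0.0, -0.003, -1.0]]
wrist_force: [0.8, 0.0, -3.3]
finger_gap: 0.0117
```

servo_tool --steps '[[[-1, 0.005, 0.025, 0, 0, 0, 0], [-1, 0.003, 0.013, 0, 0, 0, 0], [-1, 0, 0, -0.02, 0, 0, 0], [-1, 0, 0, -0.02, 0, 0, 0], [-1, 0, 0, 0, 0, 0, 0], [-1, 0, 0, 0, 0, 0, 0]]]'

```text
time_s: 6.4
tcp_pos: [0.556, 0.2371, 0.2438]
tool_rot: [[0.123, 0.992, -0.002], [0.992, -0.123, -0.001], [-0.001, -0.001, -1.0]]
wrist_force: [0.2, 0.6, -3.2]
finger_gap: 0.0117
```

```bash
python3 - <<'E'
from h import *
im=snap("side","s3");im2=snap("top","t3")
cv2.imwrite("pics/s3c.png",cv2.resize(im[150:300,220:380,::-1],None,fx=4,fy=4,interpolation=cv2.INTER_CUBIC))
cv2.imwrite("pics/t3c.png",cv2.resize(im2[130:270,230:400,::-1],None,fx=4,fy=4,interpolation=cv2.INTER_CUBIC))
s=r.state();print(s['tcp_pos'],s['tool_rot'],s['wrist_force'])
E
```

```text
[0.55673065 0.23803893 0.24546244] [[ 1.22387497e-01  9.92481345e-01  1.44223305e-03]
 [ 9.92481945e-01 -1.22388693e-01  7.72212433e-04]
 [ 9.42919452e-04  1.33688112e-03 -9.99998662e-01]] [-0.65509152  1.14418779 -3.00146682]
```

View pics/s3c.png

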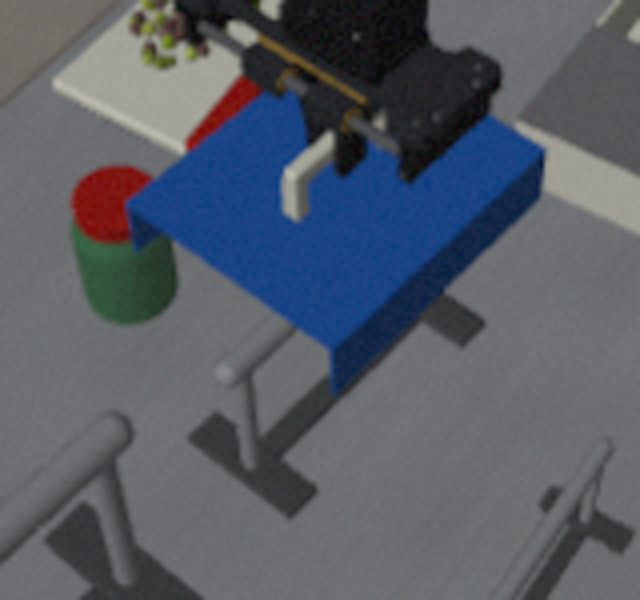

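View pics/t3c.png

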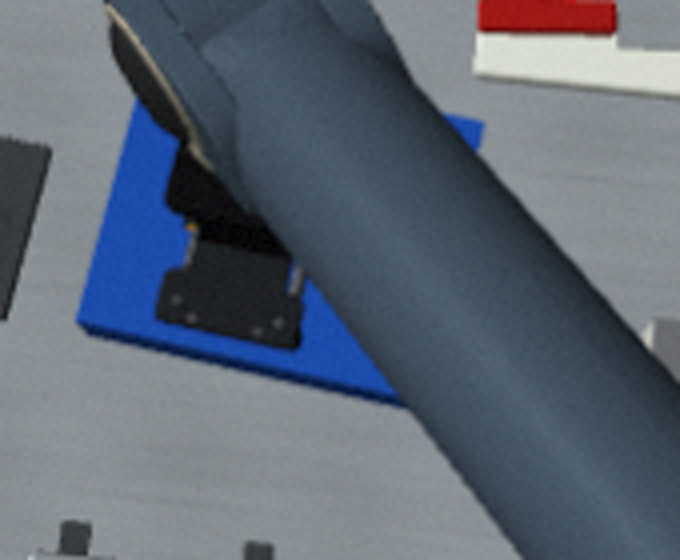

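```bash
python3 - <<'E'
from h import *
np.set_printoptions(precision=4,suppress=True)
F=lambda p,o:(np.array(p,float)+.5)/4-.5+np.array(o)
P=onplane("side",F([(128,200),(335,348),(544,152)],(220,150)),.228);m=(P[0]+P[1])/2;print(P,m,(P[0]+P[2])/2,np.linalg.norm(P[0]-P[1]))
d=P[0]-P[1];print(np.degrees(np.arctan2(d[1],d[0])))
print("rail end now",onplane("side",F([(228,370)],(220,150)),.13))
E
```

```text
[[0.6515 0.3272 0.228 ]
 [0.4816 0.3489 0.228 ]
 [0.4566 0.1501 0.228 ]] [0.5665 0.338  0.228 ] [0.554  0.2386 0.228 ] 0.17125630963754124
-7.281431435367946
rail end now [[0.5698 0.3448 0.13  ]]
```

Cover centre is (0.554, 0.239), which agrees with the rail middle and yaw. I lower it.

servo_tool --steps '[[[-1, 0, 0.001, -0.02, 0, 0, 0], [-1, 0, 0.001, -0.02, 0, 0, 0], [-1, 0, 0, -0.02, 0, 0, 0], [-1, 0, 0, -0.01, 0, 0, 0], [-1, 0, 0, 0, 0, 0, 0], [-1, 0, 0, 0, 0, 0, 0]]]'

```text
time_s: 7.1
tcp_pos: [0.5568, 0.2405, 0.1757]
tool_rot: [[0.122, 0.993, 0.002], [0.993, -0.122, 0.001], [0.001, 0.002, -1.0]]
wrist_force: [0.7, 0.4, -4.4]
finger_gap: 0.0115
```

servo_tool --steps '[[[-1, 0, 0, -0.005, 0, 0, 0], [-1, 0, 0, -0.005, 0, 0, 0], [-1, 0, 0, -0.003, 0, 0, 0], [-1, 0, 0, 0, 0, 0, 0]]]'

```text
time_s: 7.5
tcp_pos: [0.5561, 0.2401, 0.1616]
tool_rot: [[0.122, 0.993, 0.0], [0.993, -0.122, -0.0], [-0.0, 0.0, -1.0]]
wrist_force: [-0.2, -0.5, -2.7]
finger_gap: 0.0115
```

servo_tool --steps '[[[-1, 0, 0, -0.002, 0, 0, 0], [-1, 0, 0, -0.001, 0, 0, 0], [-1, 0, 0, 0, 0, 0, 0]]]'

```text
time_s: 7.8
tcp_pos: [0.5564, 0.2401, 0.1614]
tool_rot: [[0.122, 0.993, 0.001], [0.993, -0.122, -0.001], [-0.001, 0.002, -1.0]]
wrist_force: [-4.8, -3.5, 11.6]
finger_gap: 0.0114
```

```bash
python3 - <<'E'
from h import *
im=snap("side","s4")
cv2.imwrite("pics/s4c.png",cv2.resize(im[150:300,220:380,::-1],None,fx=4,fy=4,interpolation=cv2.INTER_CUBIC))
s=r.state();print(s['tcp_pos'],s['wrist_force'],s['moment'])
E
```

```text
[0.55635396 0.24019372 0.1613597 ] [-4.43138523 -4.29879921 11.23195718] [-0.73374343  1.00407116  0.02898124]
```

View pics/s4c.png

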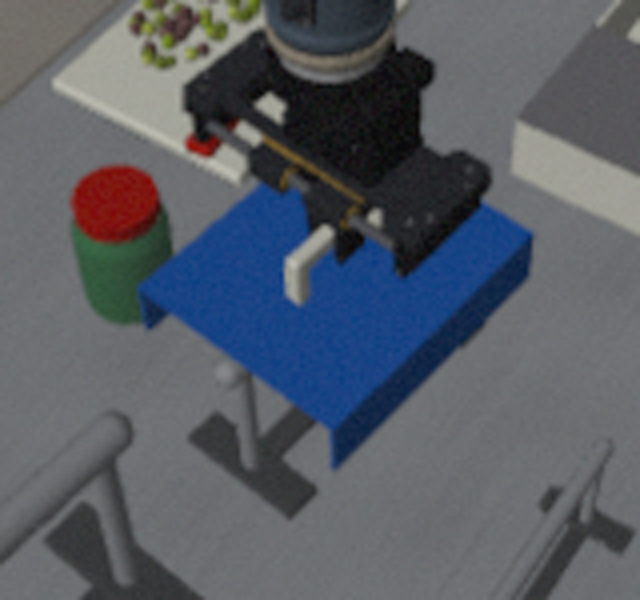

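It is seated at the expected height with about 11 N of contact. I open and retreat.

servo_tool --steps '[[[1, 0, 0, 0.001, 0, 0, 0], [1, 0, 0, 0, 0, 0, 0], [1, 0, 0, 0, 0, 0, 0], [1, 0, 0, 0, 0, 0, 0], [1, 0, 0, 0, 0, 0, 0], [1, 0, 0, 0, 0, 0, 0], [1, 0, 0, 0, 0, 0, 0], [1, 0, 0, 0, 0, 0, 0]]]'

```text
time_s: 8.65
tcp_pos: [0.5561, 0.2401, 0.1595]
tool_rot: [[0.122, 0.993, -0.0], [0.993, -0.122, 0.0], [0.0, -0.0, -1.0]]
wrist_force: [0.2, -0.9, -0.8]
finger_gap: 0.0677
```

servo_tool --steps '[[[1, 0, 0, 0.02, 0, 0, 0], [1, 0, 0, 0.03, 0, 0, 0], [1, 0, 0, 0.04, 0, 0, 0], [1, 0, 0, 0.04, 0, 0, 0], [1, -0.01, -0.04, 0, 0, 0, 0.02], [1, -0.01, -0.04, 0, 0, 0, 0.02], [1, -0.01, -0.04, 0, 0, 0, 0.02], [1, -0.01, -0.04, 0, 0, 0, 0.02], [1, -0.01, -0.04, 0, 0, 0, 0.02], [1, -0.01, -0.04, 0, 0, 0, 0.02]]]'

```text
time_s: 9.65
tcp_pos: [0.4955, -0.0014, 0.2897]
tool_rot: [[0.001, 1.0, 0.001], [1.0, -0.001, -0.0], [-0.0, 0.001, -1.0]]
wrist_force: [1.3, -0.2, -0.6]
finger_gap: 0.0868
```

```bash
python3 - <<'E'
from h import *
im=snap("side","s5");im2=snap("top","t5")
cv2.imwrite("pics/s5c.png",cv2.resize(im[110:310,220:450,::-1],None,fx=3.4,fy=3,interpolation=cv2.INTER_CUBIC))
cv2.imwrite("pics/t5c.png",cv2.resize(im2[140:320,240:540,::-1],None,fx=2.6,fy=2.6,interpolation=cv2.INTER_CUBIC))
s=r.state();print(s['tcp_pos'],s['wrist_force'],s['moment'])
E
```

```text
[ 0.49499547 -0.00662613  0.28928235] [ 0.86026115 -0.05352117 -0.51856125] [-0.00097207 -0.11374421  0.0267373 ]
```

View pics/s5c.png

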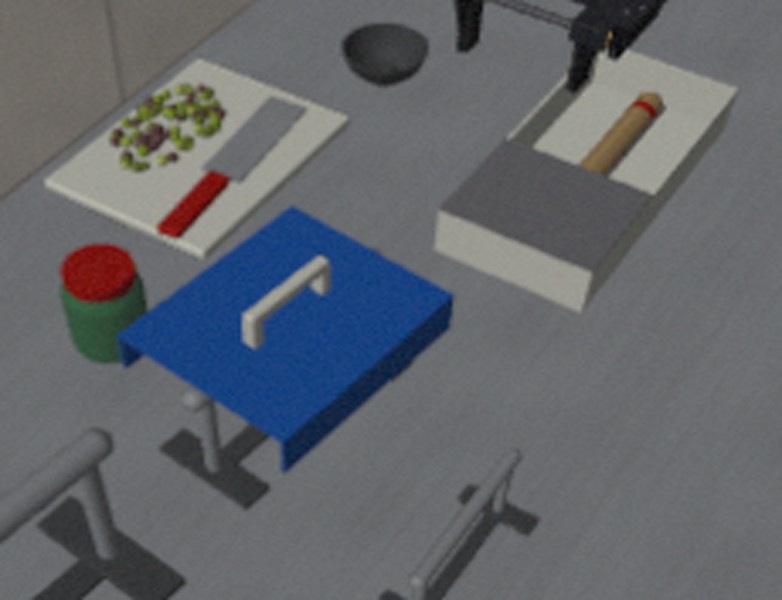

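View pics/t5c.png

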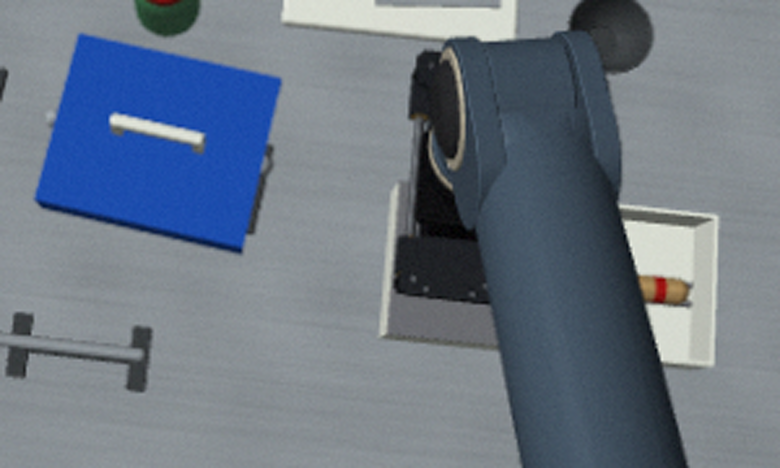

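The cover hangs on the bar, centred and apparently level, and the pin's near end shows in the box. I measure both.

```bash
python3 - <<'E'
from h import *
np.set_printoptions(precision=4,suppress=True)
F=lambda p,o,s:(np.array(p,float)+.5)/np.array(s)-.5+np.array(o)
T=lambda p:F(p,(240,140),2.6); S=lambda p:F(p,(220,110),(3.4,3))
P=onplane("top",T([(80,35),(282,78),(242,246),(38,200)]),.144);print("cover top",P,P.mean(0))
Q=onplane("side",S([(120,337),(293,208),(453,297),(284,437)]),.144);print("cover side",Q,Q.mean(0))
for a,b in(((80,35),(120,337)),((282,78),(293,208)),((242,246),(453,297)),((38,200),(284,437))): print("tri",*twoview(T(a),S(b)))
print("pin end",twoview(T((690,290)),S((652,97))),onplane("top",T([(690,291),(661,290)]),.026),onplane("side",S([(655,96),(645,106),(600,160)]),.026))
E
```

```text
cover top [[0.6535 0.329  0.144 ]
 [0.6307 0.1259 0.144 ]
 [0.4614 0.1477 0.144 ]
 [0.4845 0.3474 0.144 ]] [0.5575 0.2375 0.144 ]
cover side [[0.649  0.3321 0.144 ]
 [0.6248 0.13   0.144 ]
 [0.4568 0.1509 0.144 ]
 [0.485  0.3475 0.144 ]] [0.5539 0.2401 0.144 ]
tri [0.6538 0.3293 0.1383] 0.0014256720995098288 0.0014256720995100532
tri [0.6305 0.1252 0.1375] 0.002099591491902365 0.002099591491902359
tri [0.4604 0.1472 0.1387] 0.0017641365747944175 0.001764136574794244
tri [0.4848 0.3475 0.144 ] 0.0002771022365324383 0.0002771022365323512
pin end (array([ 0.4808, -0.3354,  0.0149]), np.float64(0.0015709244319613105), np.float64(0.0015709244319613031)) [[ 0.4797 -0.331   0.026 ]
 [ 0.4777 -0.2992  0.026 ]] [[ 0.4738 -0.3263  0.026 ]
 [ 0.4751 -0.3039  0.026 ]
 [ 0.4743 -0.1943  0.026 ]]
```

The cover is at rest (seat within about 2 mm of the rail middle). The pin's near end is at y≈−0.329, so its middle is about −0.189 at x≈0.477. I go over it and descend.

servo_tool --steps '[[[1, -0.003, -0.03, 0, 0, 0, 0], [1, -0.003, -0.04, 0, 0, 0, 0], [1, -0.003, -0.04, 0, 0, 0, 0], [1, -0.003, -0.04, 0, 0, 0, 0], [1, -0.003, -0.03, 0, 0, 0, 0], [1, -0.003, -0.013, 0, 0, 0, 0], [1, 0, 0, -0.04, 0, 0, 0], [1, 0, 0, -0.05, 0, 0, 0], [1, 0, 0, -0.05, 0, 0, 0], [1, 0, 0, -0.05, 0, 0, 0], [1, 0, 0, 0, 0, 0, 0], [1, 0, 0, 0, 0, 0, 0]]]'

```text
time_s: 10.95
tcp_pos: [0.4789, -0.1916, 0.1001]
tool_rot: [[0.0, 1.0, -0.0], [1.0, -0.0, 0.001], [0.001, -0.0, -1.0]]
wrist_force: [0.4, 0.0, 1.1]
finger_gap: 0.0867
```

```bash
python3 - <<'E'
from h import *
im=snap("side","s6")
cv2.imwrite("pics/s6c.png",cv2.resize(im[80:230,340:480,::-1],None,fx=4,fy=4,interpolation=cv2.INTER_CUBIC))
s=r.state();print(s['tcp_pos'],s['tool_rot'],s['wrist_force'])
E
```

```text
[ 0.48012591 -0.19229479  0.10167183] [[ 7.32994483e-04  9.99993923e-01  3.40840845e-03]
 [ 9.99999628e-01 -7.31437489e-04 -4.58033929e-04]
 [-4.55538107e-04  3.40874292e-03 -9.99994086e-01]] [ 0.472879   -0.5710255   0.67133864]
```

View pics/s6c.png

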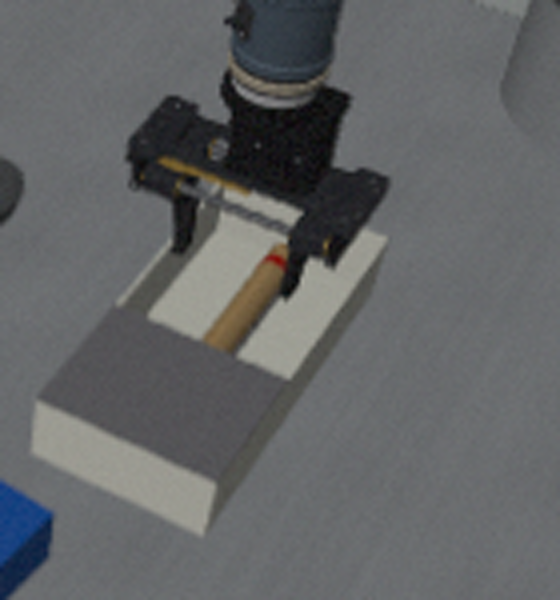

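The fingers straddle the pin. I correct slightly, descend and close.

servo_tool --steps '[[[1, -0.002, -0.008, -0.03, 0, 0, 0], [1, 0, 0, -0.03, 0, 0, 0], [1, 0, 0, -0.015, 0, 0, 0], [1, 0, 0, -0.01, 0, 0, 0], [1, 0, 0, 0, 0, 0, 0]]]'

```text
time_s: 11.5
tcp_pos: [0.4774, -0.2011, 0.0158]
tool_rot: [[0.002, 1.0, 0.002], [1.0, -0.002, -0.001], [-0.001, 0.002, -1.0]]
wrist_force: [0.0, 0.6, 0.1]
finger_gap: 0.0871
```

servo_tool --steps '[[[-1, 0, 0, -0.003, 0, 0, 0], [-1, 0, 0, 0, 0, 0, 0], [-1, 0, 0, 0, 0, 0, 0], [-1, 0, 0, 0, 0, 0, 0], [-1, 0, 0, 0, 0, 0, 0], [-1, 0, 0, 0, 0, 0, 0], [-1, 0, 0, 0, 0, 0, 0], [-1, 0, 0, 0, 0, 0, 0], [-1, 0, 0, 0, 0, 0, 0], [-1, 0, 0, 0, 0, 0, 0], [-1, 0, 0, 0, 0, 0, 0]]]' --squeeze 50

```text
time_s: 12.6
tcp_pos: [0.4763, -0.2009, 0.0116]
tool_rot: [[0.002, 1.0, 0.0], [1.0, -0.002, 0.0], [0.0, 0.0, -1.0]]
wrist_force: [0.9, 0.2, -0.1]
finger_gap: 0.0267
```

Gripped (27 mm gap). I lift 10 mm, then tilt the near end up 12° while rising.

servo_tool --steps '[[[-1, 0, 0, 0.005, 0, 0, 0], [-1, 0, 0, 0.005, 0, 0, 0], [-1, 0, 0, 0.004, -0.03, 0, 0], [-1, 0, 0, 0.004, -0.03, 0, 0], [-1, 0, 0, 0.004, -0.03, 0, 0], [-1, 0, 0, 0.004, -0.03, 0, 0], [-1, 0, 0, 0.004, -0.03, 0, 0], [-1, 0, 0, 0.003, -0.03, 0, 0], [-1, 0, 0, 0.003, -0.03, 0, 0], [-1, 0, 0, 0, 0, 0, 0], [-1, 0, 0, 0, 0, 0, 0]]]'

```text
time_s: 13.7
tcp_pos: [0.4761, -0.2007, 0.0477]
tool_rot: [[0.002, 1.0, 0.0], [0.978, -0.002, -0.208], [-0.208, 0.0, -0.978]]
wrist_force: [-0.6, -0.6, -2.1]
finger_gap: 0.0268
```

```bash
python3 - <<'E'
from h import *
im=snap("side","s7")
cv2.imwrite("pics/s7c.png",cv2.resize(im[80:230,340:480,::-1],None,fx=4,fy=4,interpolation=cv2.INTER_CUBIC))
s=r.state();print(s['tcp_pos'],s['tool_rot'],s['wrist_force'],s['moment'])
E
```

```text
[ 0.47599139 -0.2010557   0.04762692] [[ 2.27678748e-03  9.99997400e-01 -1.28489337e-04]
 [ 9.78118654e-01 -2.25370452e-03 -2.08035621e-01]
 [-2.08035370e-01  3.47975079e-04 -9.78121242e-01]] [ 1.03413925 -0.40810342 -1.76388042] [ 0.26164301 -0.09964362 -0.03060706]
```

View pics/s7c.png

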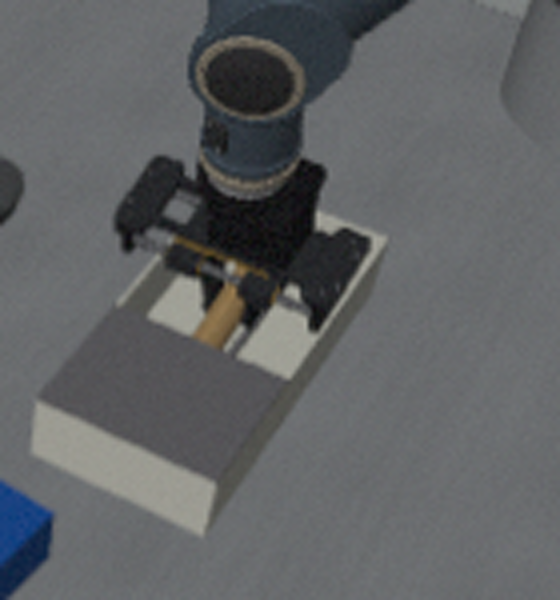

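Wrist force is just the pin's weight, so nothing is touching. I draw it out along its own axis.

servo_tool --steps '[[[-1, 0, -0.01, 0.0021, 0, 0, 0], [-1, 0, -0.015, 0.0032, 0, 0, 0], [-1, 0, -0.015, 0.0032, 0, 0, 0], [-1, 0, -0.015, 0.0032, 0, 0, 0], [-1, 0, -0.015, 0.004, 0, 0, 0], [-1, 0, -0.015, 0.005, 0, 0, 0], [-1, 0, -0.015, 0.005, 0, 0, 0]]]'

```text
time_s: 14.45
tcp_pos: [0.4753, -0.303, 0.0734]
tool_rot: [[0.004, 1.0, -0.001], [0.978, -0.004, -0.208], [-0.208, -0.0, -0.978]]
wrist_force: [-0.2, -1.2, -0.8]
finger_gap: 0.027
```

servo_tool --steps '[[[-1, 0, -0.015, 0.008, 0, 0, 0], [-1, 0, -0.015, 0.01, 0, 0, 0], [-1, 0, -0.015, 0.02, 0, 0, 0], [-1, 0, -0.01, 0.03, 0, 0, 0], [-1, 0, 0, 0.03, 0, 0, 0], [-1, 0, 0, 0.04, 0, 0, 0], [-1, 0, 0, 0.04, 0, 0, 0], [-1, 0, 0, 0.04, 0, 0, 0], [-1, 0, 0, 0.02, 0, 0, 0]]]'

```text
time_s: 15.35
tcp_pos: [0.4764, -0.3578, 0.3156]
tool_rot: [[0.005, 1.0, 0.004], [0.977, -0.004, -0.211], [-0.211, 0.005, -0.977]]
wrist_force: [0.3, -0.7, -1.7]
finger_gap: 0.0268
```

servo_tool --steps '[[[-1, 0, 0.01, 0, 0.03, 0, 0], [-1, 0, 0.02, 0, 0.03, 0, 0], [-1, 0, 0.02, 0, 0.03, 0, 0], [-1, 0, 0.02, 0, 0.03, 0, 0], [-1, 0, 0.02, 0, 0.03, 0, 0], [-1, 0, 0.01, 0, 0.03, 0, 0], [-1, 0, 0, 0, 0.03, 0, 0], [-1, 0, 0, 0, 0, 0, 0], [-1, 0, 0, 0, 0, 0, 0], [-1, 0, 0, 0, 0, 0, 0]]]'

```text
time_s: 16.35
tcp_pos: [0.4759, -0.2567, 0.3111]
tool_rot: [[0.003, 1.0, -0.0], [1.0, -0.003, -0.0], [-0.0, -0.0, -1.0]]
wrist_force: [0.1, 0.2, -2.4]
finger_gap: 0.0268
```

```bash
python3 - <<'E'
from h import *
im=snap("side","s8");snap("top","t8")
s=r.state();print(s['time_s'],s['tcp_pos'],s['tool_rot'],s['wrist_force'],s['moment'],s['finger_gap'])
E
```

```text
16.45 [ 0.47607768 -0.25614653  0.31118662] [[ 2.21598708e-03  9.99997543e-01 -5.72225868e-05]
 [ 9.99997545e-01 -2.21598740e-03 -5.69313996e-06]
 [-5.81993050e-06 -5.72098304e-05 -9.99999998e-01]] [ 0.1050493   0.17379334 -3.12407115] [-0.01157556 -0.07427821 -0.00533271] 0.026700751765149872
```

View pics/s8.png

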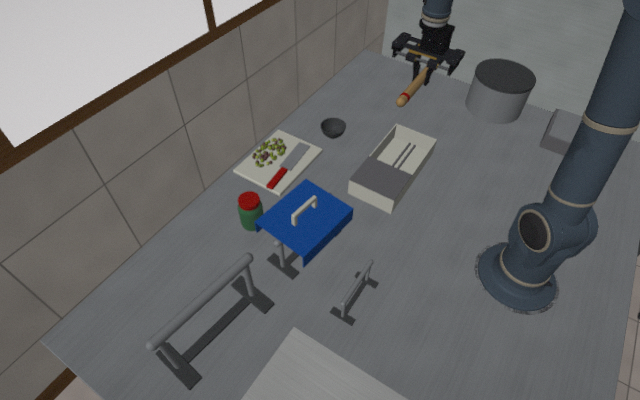

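View pics/t8.png

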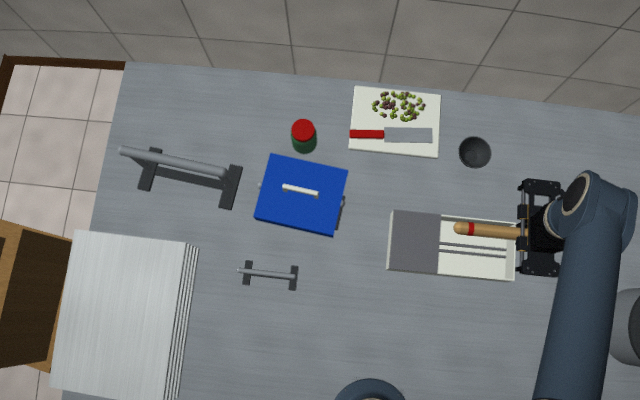

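The pin is out and held above the box (tip at (402,102) side, (455,228) top). The cover is undisturbed on the rail. I check the pin's level by triangulating its tip and red band.

```bash
python3 - <<'E'
from h import *
np.set_printoptions(precision=4,suppress=True)
def red(n,box):
    im=cv2.imread(f"pics/{n}.png"); x,y,w,h=box; hsv=cv2.cvtColor(im[y:y+h,x:x+w],cv2.COLOR_BGR2HSV)
    m=cv2.inRange(hsv,(0,170,60),(6,255,255))|cv2.inRange(hsv,(174,170,60),(180,255,255)); M=cv2.moments(m,True)
    return (x+M['m10']/M['m00'],y+M['m01']/M['m00'])
a=red("t8",(440,210,60,35)); b=red("s8",(390,80,40,35)); print(a,b,twoview(a,b))
print("tip",twoview((454,228),(401,103)))
E
```

```text
(470.6190476190476, 228.38095238095238) (405.60869565217394, 94.95652173913044) (array([ 0.4749, -0.141 ,  0.3314]), np.float64(0.0021934386414515904), np.float64(0.0021934386414514916))
tip (array([ 0.4724, -0.1067,  0.3266]), np.float64(0.0027573542138171763), np.float64(0.002757354213817295))
```

Band and tip are at z≈0.33 against 0.32 at the grasp, so the pin is level within about 0.06 rad. I hold briefly and hand in.

servo_tool --steps '[[[-1, 0, 0, 0, 0, 0, 0], [-1, 0, 0, 0, 0, 0, 0], [-1, 0, 0, 0, 0, 0, 0]]]'

```text
time_s: 16.75
tcp_pos: [0.4762, -0.2558, 0.3113]
tool_rot: [[0.002, 1.0, 0.0], [1.0, -0.002, -0.0], [-0.0, 0.0, -1.0]]
wrist_force: [0.2, 0.8, -1.8]
finger_gap: 0.0268
```

```bash
python3 - <<'E'
from h import *
s=r.state();print(s['tcp_pos'],abs(s['qvel']).max(),s['wrist_force'],s['finger_gap'])
print(ticket.close_job())
E
```

```text
[ 0.47616945 -0.25581069  0.31130615] 0.0029069699560678734 [ 0.20414736  0.8036818  -1.77783566] 0.026784461438051414
the job is handed in; nothing more can be done
None
```

I draped the cover over the middle-sized rail and let go of it. I then tilted the pin about 12°, drew it out from under the hood and levelled it. The job was handed in at about 16.8 s; no verdict was given.

**Cover:** The views put its centre within about 3 mm of the bar's middle. Three of the four corner heights triangulated 5–6 mm below the expected 144 mm and one matched. That is within measuring error and the tilt limit. The last picture showed it undisturbed on the rail.

**Pin:** It was held still at about 0.32 m, with only its weight on the wrist and nothing touching it in view. Its tip and red band triangulated 5–9 mm above the grasp height, so it is level to about 0.06–0.08 rad (limit 0.25).

**Left alone:** The jar, bowl and knife look unmoved in the last pictures; I did not measure them again.

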